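# Weigh the jar whose jelly is gone and hang the out tag over its bay

## Task

Two of the three jars in the weighing rack still have their blue jelly cup; find the jar that shows only dark soil. First push the scale along its slideway until its plate is squarely in front of that jar's bay, then hook the wire bail of that jar's carrier and draw it straight out until carrier and jar stand fully on the plate, sliding all the way and never lifted or tipped. Then take the orange tag off the stub at the rail's left end, hang it on the rail between the posts and bring it to the yellow mark over the empty bay, leaving the other jars and the things around undisturbed.

Things in the scene. Friction and masses are not known exactly. Their poses are not given: they have to be found in the camera images.
- rack: fixed plywood weighing rack. Origin: on the table (z = 0), middle of the deck's front edge; +x to the back, +y left. Deck 346 mm wide (y), 112 mm deep, top at z 33 mm; three bays 105 mm wide centred at y +110, 0, -110 mm between 14 mm high dividers; back board and cheeks up to z 62 mm
- slideway (a point): point on the table midway in the scale's slideway (rack x -101 mm, y 0): 203 mm wide between the rack's front (24 mm high) and a 10 mm high strip nearer the robot, from rack y -331 to +181 mm
- mark_left (a point): yellow band on the rail's axis over the left bay (rack y +110 mm)
- mark_middle (a point): yellow band on the rail's axis over the middle bay (rack y 0). The rail: steel, 10 mm thick, along rack y at rack x 70 mm, z 225 mm, held in clamps (20 x 14 mm, 22 mm high) on posts at rack y +168 and -168 mm
- mark_right (a point): yellow band on the rail's axis over the right bay (rack y -110 mm)
- stub (a point): middle of the rail's stub, the part that runs on to the left beyond the left post, rack y 175 to 268 mm
- scale: grey digital scale, 200 mm deep (x) x 150 mm wide (y), loose in the slideway with 3 mm of play; body 4 to 20 mm above the table, its flat sides 75 mm left and right of the origin; origin: centre of its underside; keys at -x. It starts in the right part of the slideway.
- pan (a point): centre of the top of the scale's plate, 25 mm behind (+x) the scale's origin and 31.5 mm above the table; the plate is 130 mm (x) x 136 mm (y), its rear edge about 12 mm in front of the deck and 1.5 mm lower than it; gives 1 mm
- carrier_bare: flat grey tray 100 x 100 x 5 mm, a low ring on it (94 mm across, 14 mm high) holds a jar's foot; origin: centre of its underside; at its front (-x) a steel wire bail rises, ending in a crossbar. It carries the jar without jelly.
- carrier_fed1: flat grey tray 100 x 100 x 5 mm, a low ring on it (94 mm across, 14 mm high) holds a jar's foot; origin: centre of its underside; at its front (-x) a steel wire bail rises, ending in a crossbar. It carries a jar with a blue jelly cup.
- carrier_fed2: flat grey tray 100 x 100 x 5 mm, a low ring on it (94 mm across, 14 mm high) holds a jar's foot; origin: centre of its underside; at its front (-x) a steel wire bail rises, ending in a crossbar. It carries the other jar with a blue jelly cup.
- bail_bare (a point): middle of the crossbar of this carrier's bail: 6 mm wire, 72 mm long along y, 100 mm in front of the carrier's origin and 45 mm above its underside; about 45 mm free between crossbar and jar lid for a finger to hook in from above
- jar_bare: clear lidded rearing jar, 73 mm high, 100 mm across the lid, 69 mm across the foot; origin: centre of its underside, 5 mm above its carrier's underside. Only dark soil in it, no blue.
- bail_fed1 (a point): middle of the crossbar of this carrier's bail: 6 mm wire, 72 mm long along y, 100 mm in front of the carrier's origin and 45 mm above its underside; about 45 mm free between crossbar and jar lid for a finger to hook in from above
- jar_fed1: clear lidded rearing jar, 73 mm high, 100 mm across the lid, 69 mm across the foot; origin: centre of its underside, 5 mm above its carrier's underside. A blue jelly cup shows through its lid.
- bail_fed2 (a point): middle of the crossbar of this carrier's bail: 6 mm wire, 72 mm long along y, 100 mm in front of the carrier's origin and 45 mm above its underside; about 45 mm free between crossbar and jar lid for a finger to hook in from above
- jar_fed2: clear lidded rearing jar, 73 mm high, 100 mm across the lid, 69 mm across the foot; origin: centre of its underside, 5 mm above its carrier's underside. A blue jelly cup shows through its lid.
- tag: orange tag 50 mm wide (y), hung by a hook on the rail's stub. Origin: on the rail's axis when it hangs; z up, rail along y. Hook 20 mm wide, 15 mm inside: rear lip (+x) down to z -11 mm, front leg (-x) down to -49 mm, where it bends back to the plate (to -99 mm) under the rail. To unhook raise it 18 to 35 mm, then draw it to -x; grip tab on top: z 11 to 52 mm, 8 mm thick (x), 30 mm wide (y)
- mug: bystander: white mug, 97 mm high; origin: centre of its underside. Not to be moved
- canister_green: bystander: clear square canister with a green lid, 113 mm high; origin: centre of its underside. Not to be moved

How it is judged:
On the way, in this order (a step that is already met when the one before it is completed fails the run):
1. the scale's plate is squarely in front of the bay of the jar without jelly (y of pan in the frame of carrier_bare between -0.018 and 0.018 m), for 0.2 s.
2. that jar's carrier stands fully on the scale's plate (x of carrier_bare in the frame of pan between -0.02 and 0.02 m and y of carrier_bare in the frame of pan between -0.02 and 0.02 m and z of carrier_bare in the frame of pan between -0.006 and 0.006 m and angle between carrier_bare's own z axis and vertical below 0.08 rad and horizontal distance between jar_bare and carrier_bare below 0.012 m and angle between jar_bare's own z axis and vertical below 0.1 rad), for 0.2 s.
3. the tag hangs on the rail at the mark over the empty bay ((distance between tag and mark_left below 0.018 m or distance between tag and mark_middle below 0.018 m or distance between tag and mark_right below 0.018 m) and (y of tag in the frame of carrier_fed1 below -0.07 m or y of tag in the frame of carrier_fed1 above 0.07 m) and (y of tag in the frame of carrier_fed2 below -0.07 m or y of tag in the frame of carrier_fed2 above 0.07 m) and angle between tag's own z axis and vertical below 0.25 rad), for 0.2 s.
At the end, for the whole second after the job is handed in: Bare jar's carrier on the scale's plate, within 20 mm each way of its centre, jar upright in it; tag hanging upright on the rail within 18 mm of the mark over the empty bay; the other two jars and carriers within 20 mm of their starts; all at rest (all of step 2 and all of step 3 and linear speed of each of carrier_bare, jar_bare, tag, scale below 0.02 m/s and distance of each of carrier_fed1, carrier_fed2, jar_fed1, jar_fed2 from where it was at the start of the episode below 0.02 m); the robot touches nothing.
It fails at once if a jar with jelly or its carrier is pulled about (distance of any of carrier_fed1, carrier_fed2, jar_fed1, jar_fed2 from where it was at the start of the episode above 0.025 m).
It fails at once if the bare jar is tipped (angle between jar_bare's own z axis and vertical above 0.3 rad).
It fails at once if the bare jar or its carrier is lifted instead of slid (height (world z) of jar_bare above 0.06 m or height (world z) of carrier_bare above 0.055 m).
It fails at once if a bystander is knocked away (distance of any of mug, canister_green from where it was at the start of the episode above 0.04 m).
It also fails if it takes over 58 s, if anything falls off the work surface, if the arm or the gripper's body presses on something with over 40 N, if the wrist force passes 120 N, or if a joint passes its speed limit or range.

## Robot

A 7-joint arm with a two-finger parallel gripper is mounted at the origin on a cart in front of the work surface, level with it; the furniture and walls round the work are solid. World frame = base frame: x ahead of the robot, y to its left, z up, the work surface at z = 0. Lengths are in m, angles in rad, forces in N, time in s.
With the tool pointing down it reaches from about 0.425 to 0.8 m from the base axis. Payload 8.3 kg.
Tool frame: the origin (TCP) lies where the fingers leave the gripper's body, on its centre line; the fingertips stand 73 mm ahead of it and the grasp point (between the pads) lies 54 mm ahead of it; z points along the fingers, x is the direction in which the jaws open and shut, and the axes are right-handed (so a half turn about z gives the same grasp; the last joint's range is limited). The gripper opens to 85 mm and grips with 20 to 120 N. Pads are 22 mm wide; open, the fingers measure 114 mm over their backs; the gripper's body (76 mm by 85 mm) begins 54 mm behind the grasp point. The pads swing forward as they close: fully open they stand 13 mm farther back than shut.
Start: joints at [1.102, 0.383, 0.016, 1.37, -0.006, 1.388, -0.046], TCP at [0.247, -0.574, 0.304] pointing down, gripper open.
Joint ranges: [-2.95, 2.95], [-0.25, 2.06], [-1.52, 1.56], [0.18, 2.33], [-1.44, 4.58], [0.02, 2.06], [-3.01, 3.01]. Speed limits (rad/s): [2.39, 2.39, 3.01, 3.01, 3.14, 3.14, 3.14].

## Interface

Orientations are given as a unit quaternion [w, x, y, z].
In Python, from bench import * gives the robot as it stands. The module is installed in compiled form; this text tells all that it offers. Calls block until the motion is done:
- goto(position, orientation): joint-space move of the TCP to a pose.
- line_to(position, rot=None, v=0.15, f_stop=None): straight line of the TCP; rot=None keeps the orientation; v is the mean speed in m/s. With f_stop (N) it stops when the force on the tool has changed by that much, and returns True; else False.
- set_joints(angles): joint-space move.
- release() and grab(force=None): open the fingers fully, or close them until they stop; force is the grip in N (None keeps the last).
- hold(seconds).
- ik(position, orientation): joint angles nearest the present ones, or None.
- grab_frame(name): name is "scene" or "top"; returns (picture, depth): 420x560x3 uint8, blue, green, red; 420x560 float32, m along the optical axis (not along the pixel's ray), 0 where there is no reading.
- get_calibration(name): a dict with "fx", "fy", "cx", "cy" (pixels), "extrinsics" (4x4, takes a point from camera to world coordinates). Camera axes: x right, y down, z forward; pixel columns grow to the right and rows downward; lengths in m; the calibration is good to about 2 mm. A picture is of the moment at which its call begins. get_calibration takes no time and is no camera call.
A pose or a line that the arm cannot do raises PlanningError and nothing moves.
- job_done(): hands the job in, once; it reports no verdict.
Readings, each from a call of its own:
- current_t(): time.
- current_qpos(): joint angles.
- current_qvel(): joint speeds.
- current_joint_torque(): joint torques, N m.
- current_position(): TCP position.
- current_ee_rot(): TCP orientation.
- current_ft_force(): force on the tool from outside, world axes, zero at the start.
- current_torque(): the same for the moment, N m.
- current_opening(): finger opening in m.
Only numpy, scipy, OpenCV 4.12 (cv2) and the standard library are available. Lean on these libraries where they do the work, as an engineer would, in place of code of your own. Each camera call takes 0.05 s, during which the arm holds its last target. There are 200 camera calls.

## Working session

There is one attempt and no reset: what is moved stays moved. The work goes in short steps, each a Python script; the robot and the scene stay as the last script left them, time stands still between calls to the robot, and variables do not carry over. Pictures are saved under pics/ and viewed, about 8 in all and at most 12, crops included, and the job is handed in when it is done.

```bash
mkdir -p pics; python3 - <<'E'
from bench import *
import cv2,numpy as np
for n in("scene","top"):
    p,d=grab_frame(n); cv2.imwrite(f"pics/{n}0.png",p); np.save(f"pics/{n}0.npy",d)
    c=get_calibration(n); print(n,c["fx"],c["cx"],c["cy"]);print(np.round(c["extrinsics"],3))
print(current_t(),current_ee_rot(),current_position(),current_opening())
E
```

```text
scene 504.860120820928 289.5059918403712 217.82437030015956
[[-0.67  -0.314  0.673 -0.333]
 [-0.742  0.315 -0.592  0.843]
 [-0.026 -0.896 -0.444  0.763]
 [ 0.     0.     0.     1.   ]]
top 419.37051368794505 276.42065179261397 210.5662001882954
[[-0.027 -0.993  0.113  0.445]
 [-0.999  0.029  0.02   0.033]
 [-0.023 -0.112 -0.993  1.133]
 [ 0.     0.     0.     1.   ]]
0.1 [-4.71020204e-04  8.35090228e-01 -5.50112297e-01 -7.40823271e-04] [ 0.24661145 -0.57393195  0.30298275] 0.08524078675052521
```

View pics/top0.png

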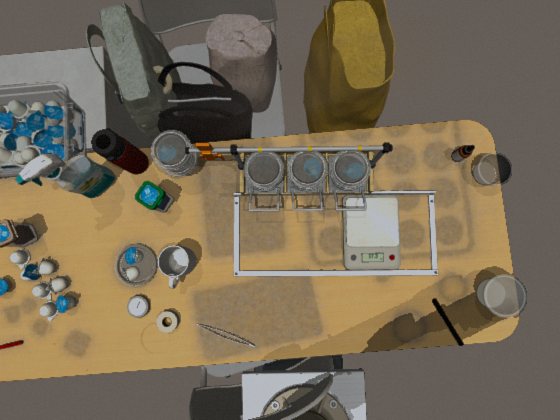

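View pics/scene0.png

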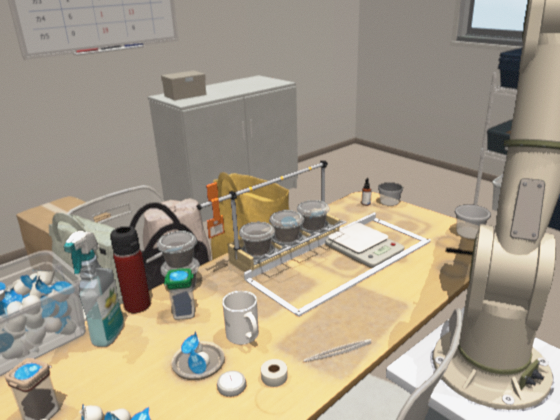

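The top view shows the rack with jars at about (264,170), (308,170) and (350,168). The scale is at (371,232) and the tag at (205,150). The left jar looks bare, so I'll zoom in to check.

```bash
cat > h.py <<'E'
import numpy as np,cv2
from bench import *
def ray(n,u,v):
    c=get_calibration(n);E=np.array(c["extrinsics"]);d=E[:3,:3]@[(u-c["cx"])/c["fx"],(v-c["cy"])/c["fy"],1];return E[:3,3],d
def onz(n,u,v,z):
    o,d=ray(n,u,v);return o+d*(z-o[2])/d[2]
def proj(n,p):
    c=get_calibration(n);E=np.array(c["extrinsics"]);q=E[:3,:3].T@(np.array(p)-E[:3,3]);return c["fx"]*q[0]/q[2]+c["cx"],c["fy"]*q[1]/q[2]+c["cy"]
def blobs(m,amin=3):
    n,l,s,c=cv2.connectedComponentsWithStats(m.astype(np.uint8));return [(c[i].round(1),s[i]) for i in range(1,n) if s[i,4]>=amin]
E
python3 - <<'E'
from h import *
p=cv2.imread("pics/top0.png");d=np.load("pics/top0.npy")
h=cv2.cvtColor(p,cv2.COLOR_BGR2HSV)
c=p[135:280,185:445];cv2.imwrite("pics/c0.png",cv2.resize(c,None,fx=3,fy=3,interpolation=cv2.INTER_CUBIC))
m=cv2.inRange(h,(22,150,120),(32,255,255)); m[:140]=0;m[160:]=0
print("yellow",[(b[0],b[1][4],onz("top",*b[0],.225).round(4)) for b in blobs(m)])
m=cv2.inRange(h,(5,200,150),(16,255,255));m[:130]=0;m[170:]=0
print("orange",[(b[0],b[1]) for b in blobs(m)])
m=cv2.inRange(h,(95,100,80),(115,255,255));m[:,:235]=0;m[:150]=0;m[200:]=0
print("blue",[(b[0],b[1][4]) for b in blobs(m)])
for u,v in[(236,274),(437,272),(235,193),(435,193),(264,170),(308,170),(350,168),(238,149),(387,147),(205,150),(173,262),(150,195)]:print(u,v,d[v,u],onz("top",u,v,.01).round(3))
E
```

```text
yellow [(array([259.4, 148.8]), np.int32(16), array([0.6867, 0.0853, 0.225 ])), (array([309.4, 148.4]), np.int32(16), array([ 0.684 , -0.0255,  0.225 ])), (array([359.5, 147.9]), np.int32(15), array([ 0.6815, -0.1358,  0.225 ])), (array([208., 153.]), np.int32(3), array([0.6809, 0.1998, 0.225 ]))]
orange [(array([202.2, 144.1]), array([196, 143,  13,   3,  27], dtype=int32)), (array([205.8, 151.5]), array([202, 151,   9,   2,  17], dtype=int32))]
blue []
236 274 1.1116316 [0.406 0.167 0.01 ]
437 272 1.0983661 [ 0.397 -0.362  0.01 ]
235 193 1.1271094 [0.623 0.167 0.01 ]
435 193 1.1396579 [ 0.607 -0.372  0.01 ]
264 170 1.0505613 [0.684 0.086 0.01 ]
308 170 1.0417167 [ 0.681 -0.033  0.01 ]
350 168 1.0449964 [ 0.683 -0.147  0.01 ]
238 149 0.9256388 [0.745 0.156 0.01 ]
387 147 0.9114511 [ 0.738 -0.251  0.01 ]
205 150 0.91931033 [0.746 0.247 0.01 ]
173 262 1.1242733 [0.442 0.336 0.01 ]
150 195 1.0379786 [0.625 0.399 0.01 ]
```

View pics/c0.png

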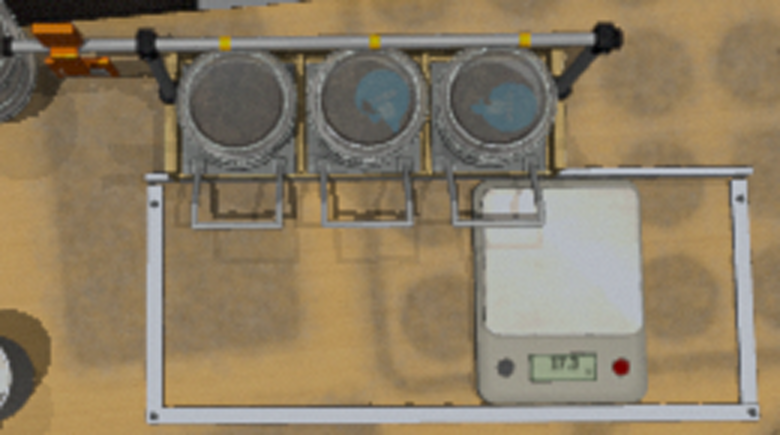

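The left jar shows only soil. The middle and right jars show blue, at crop (383,98) and (507,105). Next I'll measure the scale edges, bails and tag, then start the push.

```bash
cat >> h.py <<'E'
from scipy.spatial.transform import Rotation as Ro
TH=-0.0235;O=np.array([.614,-.0239])
cx,sx=np.cos(TH),np.sin(TH);RR=np.array([[cx,-sx],[sx,cx]])
def w(x,y,z): return [*(O+RR@[x,y]),z]
def rk(p): return np.append(RR.T@(np.array(p[:2])-O),p[2]).round(4)
def down(a):  # tool x axis at rack angle a (rad)
    a+=TH;q=(Ro.from_euler('z',a)*Ro.from_euler('x',np.pi)).as_quat();return [q[3],q[0],q[1],q[2]]
QY=down(-np.pi/2);QX=down(0)
E
python3 - <<'E'
from h import *
d=np.load("pics/top0.npy")
P=lambda x,y:(185+x/3-.33,135+y/3-.33)
for n,pts,z in[("scale sides",[(474,300),(647,300),(560,181),(560,403)],.02),("bail L",[(195,226),(281,226)],.078),("bail M",[(323,224),(412,224)],.078),("bail R",[(453,223),(543,223)],.078),("strip inner L/R/near",[(162,290),(734,290),(450,404)],.01),("deck front",[(300,178),(420,178)],.033),("clamps",[(147,42),(607,37)],.236)]:
    print(n,[rk(onz("top",*P(*q),z)) for q in pts])
for q in[(202,144),(199,144),(206,144)]:
    print("tag",d[q[1],q[0]])
for z in(.277,.25): print([rk(onz("top",u,144,z)) for u in(195.5,208.5)])
for u,v in[(174,150),(160,150),(173,140)]:
    o,r=ray("top",u,v);print("beaker",(o+r*d[v,u]).round(3))
for q,a in[(w(-.105,-.31,.2),QY),(w(-.105,-.31,.085),QY),(w(-.105,0,.085),QY),(w(-.02,.11,.13),QY),(w(-.155,.11,.13),QY),(w(.07,.22,.34),QX),(w(.01,.11,.34),QX)]:
    j=ik(q,a);print(np.round(q,3),None if j is None else np.round(j,2))
E
```

```text
scale sides [array([-0.11 , -0.097,  0.02 ]), array([-0.1107, -0.2485,  0.02  ]), array([-0.0045, -0.1754,  0.02  ]), array([-0.2002, -0.1699,  0.02  ])]
bail L [array([-0.0496,  0.1447,  0.078 ]), array([-0.05  ,  0.0719,  0.078 ])]
bail M [array([-0.0485,  0.0365,  0.078 ]), array([-0.0489, -0.0384,  0.078 ])]
bail R [array([-0.0483, -0.0729,  0.078 ]), array([-0.0487, -0.1483,  0.078 ])]
strip inner L/R/near [array([-0.0993,  0.1799,  0.01  ]), array([-0.1016, -0.3282,  0.01  ]), array([-0.201 , -0.0753,  0.01  ])]
deck front [array([-0.0022,  0.0558,  0.033 ]), array([-0.0029, -0.05  ,  0.033 ])]
clamps [array([0.068 , 0.1667, 0.236 ]), array([ 0.0687, -0.168 ,  0.236 ])]
tag 0.8818401
tag 0.8826537
tag 0.8821659
[array([0.0679, 0.242 , 0.277 ]), array([0.0676, 0.2146, 0.277 ])]
[array([0.0754, 0.248 , 0.25  ]), array([0.0752, 0.2197, 0.25  ])]
beaker [0.713 0.299 0.139]
beaker [0.715 0.334 0.137]
beaker [0.738 0.301 0.141]
[ 0.502 -0.331  0.2  ] [ 0.6   0.4  -0.09  1.58  0.04  1.16 -1.09]
[ 0.502 -0.331  0.085] [ 0.6   0.53 -0.09  1.68  0.05  0.94 -1.1 ]
[ 0.509 -0.021  0.085] [ 0.35  0.41 -0.45  1.91  0.22  0.87 -1.8 ]
[0.597 0.087 0.13 ] [ 0.24  0.55 -0.59  1.62  0.34  1.07 -2.04]
[0.462 0.09  0.13 ] [ 0.37  0.31 -0.72  1.97  0.25  0.95 -2.06]
[0.689 0.194 0.34 ] [ 0.07  0.7  -0.8   0.96  0.49  1.64 -0.58]
[0.627 0.086 0.34 ] [ 0.29  0.48 -0.71  1.26  0.31  1.51 -0.41]
```

```bash
python3 - <<'E'
from h import *
grab(30)
goto(w(-.110,-.30,.22),QY)
print(line_to(w(-.110,-.30,.086),v=.15,f_stop=15))
print(line_to(w(-.110,-.27,.086),v=.1,f_stop=15))
print(line_to(w(-.110,.003,.086),v=.09,f_stop=45),rk(current_position()),current_ft_force(),current_t())
p,d=grab_frame("top");cv2.imwrite("pics/c1.png",cv2.resize(p[135:280,185:445],None,fx=3,fy=3,interpolation=cv2.INTER_CUBIC))
E
```

```text
False
False
False [-0.11    0.0028  0.086 ] [-0.21009162 -2.68495251 -0.31087895] 6.9083
```

View pics/c1.png

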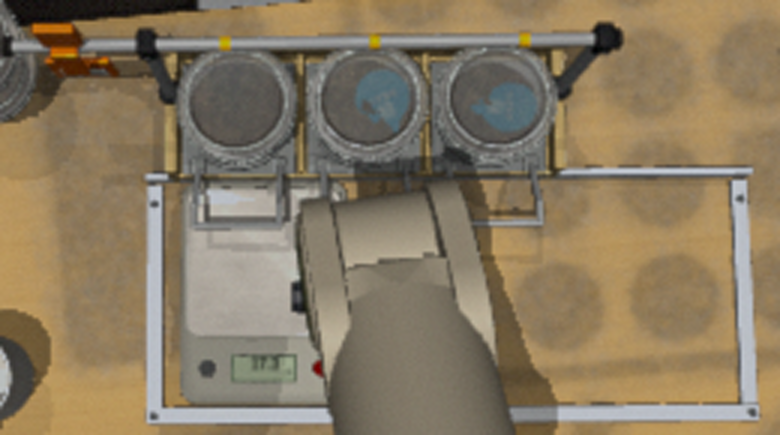

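Square to about 25 mm, with a gap of about 17 mm to the left strip at crop (162–182,290). I'll push 14 mm more, then hook the bail.

```bash
python3 - <<'E'
from h import *
print(line_to(w(-.110,.017,.086),v=.05,f_stop=30),current_ft_force())
hold(.3)
line_to(w(-.110,-.01,.086),v=.1)
line_to(w(-.110,-.01,.20),v=.25)
goto(w(-.024,.108,.20),QY)
print(line_to(w(-.024,.108,.127),v=.12,f_stop=10),current_ft_force())
print(line_to(w(-.034,.108,.127),v=.05,f_stop=15),current_ft_force(),current_t())
print(line_to(w(-.075,.107,.127),v=.05,f_stop=30),current_ft_force(),current_t())
p,d=grab_frame("top");q,_=grab_frame("scene")
cv2.imwrite("pics/c2.png",np.hstack([cv2.resize(p[135:280,185:385],(400,290)),cv2.resize(q[150:295,200:400],(400,290))]))
E
```

```text
False [0.76196389 0.20154638 0.1558565 ]
False [ 0.57041355 -0.41449665 -0.05991857]
False [0.3455961  0.3097126  0.17975007] 10.4583
False [ 0.43372764 -0.48274078  0.48809774] 11.425
```

View pics/c2.png

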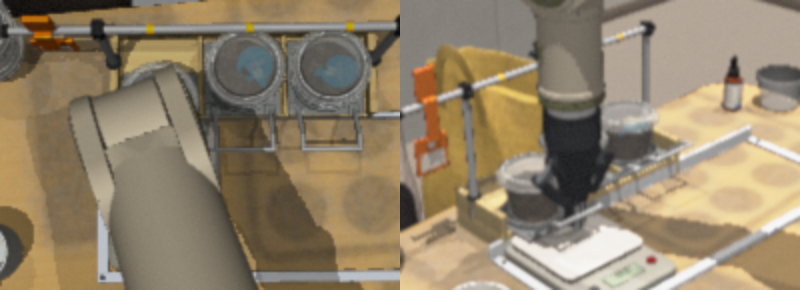

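The finger is hooked and the bare jar is sliding out (scene crop near (530,190)). I'll continue the pull.

```bash
python3 - <<'E'
from h import *
print(line_to(w(-.160,.104,.127),v=.05,f_stop=30),current_ft_force(),rk(current_position()),current_t())
line_to(w(-.143,.104,.127),v=.06)
print(line_to(w(-.143,.104,.25),v=.2,f_stop=10))
line_to(w(-.12,-.10,.30),v=.3)
print(current_t())
p,d=grab_frame("top");cv2.imwrite("pics/c3.png",cv2.resize(p[135:280,185:445],None,fx=3,fy=3,interpolation=cv2.INTER_CUBIC));cv2.imwrite("pics/top3.png",p)
E
```

```text
False [ 2.29477409 -0.30849693  0.3898172 ] [-0.1599  0.104   0.127 ] 13.375
False
15.4333
```

View pics/c3.png

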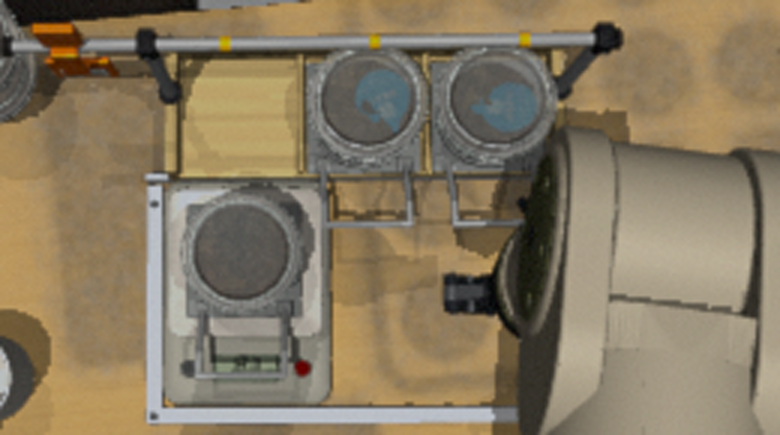

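The carrier is on the plate, with the bail at crop (202–290,376) and the plate spanning about (170–321, 187–335). I'll work out the offsets and check the tag's x from the scene view.

```bash
python3 - <<'E'
from h import *
P=lambda x,y:(185+x/3-.33,135+y/3-.33)
for n,pts,z in[("bail",[(199,376),(289,376)],.0765),("plate",[(170,260),(321,260),(245,187),(245,335)],.0315),("scale",[(165,350),(330,350),(245,403)],.02),("carrier front",[(188,315),(302,315)],.036)]:
    print(n,[rk(onz("top",*P(*q),z)) for q in pts])
p,_=grab_frame("scene");h=cv2.cvtColor(p,cv2.COLOR_BGR2HSV)
m=cv2.inRange(h,(3,170,120),(16,255,255));m[:,:190]=0;m[:,260:]=0;m[:170]=0;m[275:]=0
print([(b[0],b[1]) for b in blobs(m)])
for q in[(.07,.229,.277),(.07,.229,.225),(.07,.229,.236)]: print(np.round(proj("scene",w(*q)),1))
cv2.imwrite("pics/s4.png",cv2.resize(p[165:275,180:300],None,fx=5,fy=5,interpolation=cv2.INTER_CUBIC))
E
```

```text
bail [array([-0.1755,  0.1409,  0.0765]), array([-0.1758,  0.0658,  0.0765])]
plate [array([-0.0742,  0.1706,  0.0315]), array([-0.0749,  0.0377,  0.0315]), array([-0.0097,  0.1045,  0.0315]), array([-0.1403,  0.1046,  0.0315])]
scale [array([-0.1529,  0.1758,  0.02  ]), array([-0.1534,  0.0302,  0.02  ]), array([-0.1994,  0.1051,  0.02  ])]
carrier front [array([-0.1228,  0.1541,  0.036 ]), array([-0.1233,  0.0547,  0.036 ])]
[(array([214.3, 203.8]), array([207, 182,  17,  47, 356], dtype=int32)), (array([223.2, 232. ]), array([222, 231,   3,   3,   4], dtype=int32)), (array([209., 234.]), array([209, 232,   1,   5,   5], dtype=int32))]
[211.8 183.4]
[213.7 202. ]
[213.3 198.1]
```

View pics/s4.png

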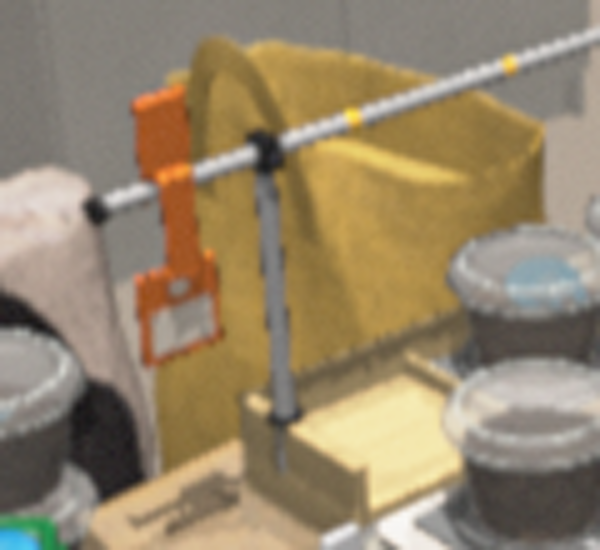

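The carrier is centred on the plate to within 2 mm. The tag tab measures rack (0.069, 0.229), and both views agree. The tag's tab top is at crop (161,90) and the rail end at (95,210). Now the tag.

```bash
python3 - <<'E'
from h import *
line_to(w(-.10,-.05,.40),v=.3)
release()
goto(w(.03,.229,.42),QX)
line_to(w(.069,.229,.40),v=.2)
print(line_to(w(.069,.229,.317),v=.12,f_stop=8),current_ft_force())
grab(30);print("open",current_opening(),current_ft_force())
z=.317
print(line_to(w(.069,.229,z+.026),v=.05,f_stop=25),current_ft_force())
print(line_to(w(.0,.229,z+.026),v=.08,f_stop=15),current_ft_force(),current_opening(),current_t())
p,_=grab_frame("scene");cv2.imwrite("pics/s5.png",cv2.resize(p[125:275,160:310],None,fx=4,fy=4,interpolation=cv2.INTER_CUBIC))
E
```

```text
False [-0.09306095  0.72438371  0.33429828]
open 0.007530791952203209 [-0.06648984 -0.42138634 -0.16675682]
False [ 0.23538568  0.30314248 -1.08553118]
False [ 0.24346088  0.14459122 -1.88196176] 0.00752597586790955 21.5833
```

View pics/s5.png

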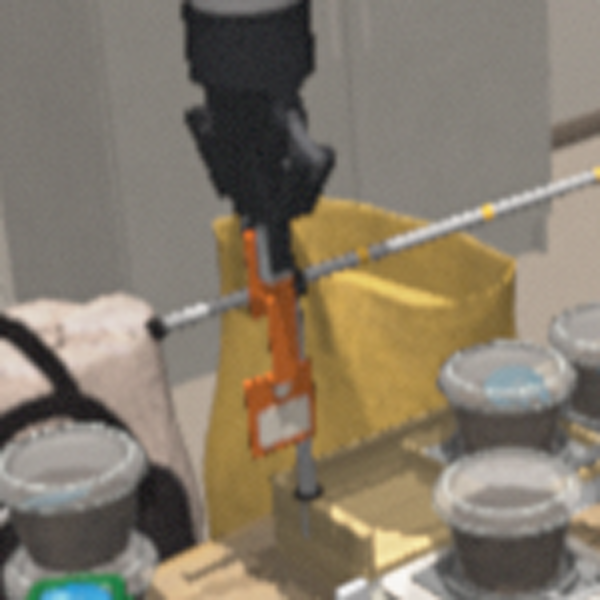

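The tag is gripped upright and clear of the rail (crop (275,370)). I'll carry it past the post and hang it at the left mark.

```bash
python3 - <<'E'
from h import *
z=.317
print(line_to(w(.0,.110,z+.026),v=.12,f_stop=15))
print(line_to(w(.069,.110,z+.026),v=.07,f_stop=10),current_ft_force())
print(line_to(w(.069,.110,z+.001),v=.04,f_stop=8),current_ft_force(),current_position())
release();hold(.3)
print(line_to(w(.069,.110,.40),v=.15,f_stop=8))
line_to(w(-.05,-.05,.45),v=.3);goto(w(-.1,-.25,.4),QX);print(current_t())
p,_=grab_frame("scene");t,_=grab_frame("top");cv2.imwrite("pics/top6.png",t)
cv2.imwrite("pics/s6.png",np.hstack([cv2.resize(p[150:300,190:340],(400,400)),cv2.resize(t[130:280,185:335],(400,400))]))
E
```

```text
False
False [ 0.23063344 -0.16112441 -0.74680504]
False [ 0.43117806  0.97546345 -0.47941119] [0.68560935 0.08444213 0.31807061]
False
28.1083
```

View pics/s6.png

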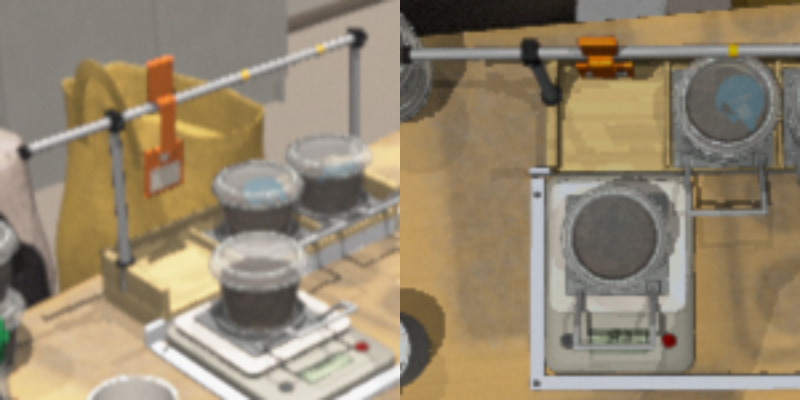

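The tag hangs upright over the empty left bay at about (259.6,145) in the top view. The jar stands on the plate and the others look unmoved. One numeric check, then I'll hand in.

```bash
python3 - <<'E'
from h import *
p=cv2.imread("pics/top6.png");h=cv2.cvtColor(p,cv2.COLOR_BGR2HSV)
m=cv2.inRange(h,(5,200,150),(16,255,255));m[:130]=0;m[170:]=0
b=max(blobs(m),key=lambda b:b[1][4]);print(b, rk(onz("top",*b[0],.277)))
a=cv2.imread("pics/top0.png")
s=(slice(155,212),slice(287,375));A,B=[cv2.cvtColor(i[s],cv2.COLOR_BGR2GRAY).astype(np.float32) for i in(a,p)]
print("fed shift px",cv2.phaseCorrelate(A,B),"wrist",current_ft_force())
job_done()
E
```

```text
(array([258.5, 144.9]), array([252, 144,  14,   3,  29], dtype=int32)) [0.0647 0.1094 0.277 ]
fed shift px ((0.0607595103838392, 0.028870496951377334), 0.6600784591392235) wrist [0.58943587 0.06941972 0.17261709]
the job is handed in; nothing more can be done
```

The job is done and handed in at about 28 s of the 58 s allowed; the hand-in reports no verdict. The jar with only soil was the left one. I pushed the scale in front of its bay, hooked the bail and slid the carrier onto the plate. Then I moved the tag to the yellow mark over the empty left bay.

**Last checks:**
- **Carrier:** within about 2 mm of the plate's centre both ways, measured right after the pull. The jar looked upright in the later pictures.
- **Tag:** at rack y 0.109 m, against 0.110 m for the mark, and hanging upright. Its top reads about 5 mm in front of the rail's axis. That could be a slight lean or hook play, and is inside the 18 mm limit.
- **Other jars:** under 0.1 pixel of shift between the first and last top views.
- **Mug and canister:** I never went near them, but I did not measure them again at the end.
- **Forces:** no force stop tripped during the run. The gripper ended open, well clear of everything.

No check failed. One estimate was off: after the first push the scale stood about 10 mm short of where I expected, so I pushed it another 14 mm before hooking the carrier.

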